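# Line up specimen pots by height for the row scanner

## Robot

A 6-joint arm with a two-finger parallel gripper is mounted at the origin on the work surface. World frame = base frame: x ahead of the robot, y to its left, z up, the work surface at z = 0. Lengths are in m, angles in rad, forces in N, time in s.
With the tool pointing down it reaches from about 0.35 to 0.8 m from the base axis. Payload 7.3 kg.
Tool frame: the origin (TCP) lies at the very end of the fingers, on their centre line; the grasp point (between the pads) lies 19 mm behind it; z points along the fingers, x is the direction in which the jaws open and shut, and the axes are right-handed (so a half turn about z gives the same grasp; the last joint's range is limited). The gripper opens to 85 mm and grips with 20 to 120 N. Pads are 22 mm wide; open, the fingers measure 114 mm over their backs; the gripper's body (76 mm by 85 mm) begins 54 mm behind the grasp point. The pads swing forward as they close: fully open they stand 13 mm farther back than shut.
Start: joints at [1.022, 0.342, 1.524, -0, 1.275, -0.146], TCP at [0.206, 0.483, 0.231] pointing down, gripper open.
Joint ranges: [-2.53, 2.53], [-0.77, 2.02], [0.04, 2.7], [-1, 4.14], [0.28, 2.66], [-3.11, 3.11]. Speed limits (rad/s): [2.57, 2.57, 3.14, 3.14, 3.14, 3.14].

## Interface

Orientations are given as a unit quaternion [w, x, y, z].
In Python, from bench import arm gives the robot as it stands.
- The arm moves only by the tool move_arm, never from a script. Its argument "steps" is a list that holds one entry, the list of rows, each a list of 4 numbers: the shift along the tool's x, y, z in units of 400 mm (1.0 is 400 mm), then the turn about the tool's z in units of pi rad (1.0 is pi rad). A call has 1 to 20 rows; each row is the pose to reach, as a shift and turn from the pose measured when the call began, along the tool's axes at that moment, turning the shorter way round; what a row does not reach only later rows make up. A row lasts 1/10 s, in which the tool goes at most 50 mm and 8.59 degrees, less where a joint would pass 70% of its speed; a pose out of reach is approached as far as the arm can. A call with a number of a shift or a turn outside -1 to 1 is refused whole. A call with a gripper value outside its range is refused whole. "claw" is the closure, from -1 (fully open) to 1 (shut), so that 0 is half open, set as the call begins (left out, the last holds). The fingers move at their own pace and stop on an object; "grip_force" is the grip in N (left out, the last holds). Time passes only in rows, so rows that repeat a pose let the fingers close. It gives the time, the measured TCP pose, the force and the opening at its end, in the units of the state.
- arm.observe(): the state, without advancing time (a new reading comes with each control period).
- arm.capture(name): name is "side" or "top"; returns a dict with "frame" (480x640x3 uint8, red, green, blue), "range_z" (480x640 float32, m along the optical axis (not along the pixel's ray), 0 where there is no reading), "fx", "fy", "cx", "cy" (pixels), "rvec" (rotation vector, rad) and "tvec" (3), from world to camera coordinates, as OpenCV has them. Camera axes: x right, y down, z forward; pixel columns grow to the right and rows downward; lengths in m; the calibration is good to about 2 mm. A picture is of the moment at which its call begins.
- arm.close_job(): hands the job in, once; it reports no verdict.
Trained networks look in a picture, given as the dict that the camera call returned (one of the last four; its "shot" number tells which), for a name from the list of things; names that differ only in an ending like _2 or _b are one class to them, and where a whole thing is asked for, a point or a joint stands for the part that bears it (a point fixed in the world has none). Each returns a list of dicts, best first, with "conf" (0 to 1); they miss things now and then, are a little off and sometimes report something else, mostly with a low value. They report only what shows in the picture. A call takes as long as a camera call.
- arm.find_in(picture, name): "position" ([x, y, z] in m, in world coordinates, good to about 4 mm: the middle of the surface that is visible of it).
The state is a dict: "t": time; "joints": joint angles; "joint_velocities": joint speeds; "joint_efforts": joint torques, N m; "ee_pos": TCP position; "eef_rot": TCP orientation; "wrist_force": force on the tool from outside, world axes, zero at the start; "torque": the same for the moment, N m; "grip_width": opening from 0.0 (shut) to 1.0 (fully open).
Only numpy, scipy, OpenCV 4.12 (cv2) and the standard library are available. Lean on these libraries where they do the work, as an engineer would, in place of code of your own. Each camera call takes 0.05 s, during which the arm holds its last target.

## Task

Stand the four sealed specimen pots on the white discs of the blue strip in order of height, one to a disc: the shortest on the disc next to the round grey scanner, rising step by step to the tallest at the far end, so that the scanner can see every cap over the one before it. Each pot ends upright, cap up and centred on its disc; do not knock any over, and leave the rack full of tubes where it stands.

Things in the scene. Friction and masses are not known exactly. Their poses are not given: they have to be found in the camera images.
- pot_yellow_mid (a point): Loose sealed specimen pot, upright white cylinder 40 mm in diameter and 46 mm tall in all, its top 14 mm being a yellow cap of the same diameter. The point is its centre, 23 mm above its underside; z is up along its axis. Starts standing on the bench.
- pot_red_mid (a point): Loose sealed specimen pot, upright white cylinder 40 mm in diameter and 60 mm tall in all, its top 14 mm being a red cap of the same diameter. The point is its centre, 30 mm above its underside; z is up along its axis. Starts standing on the bench.
- pot_blue_mid (a point): Loose sealed specimen pot, upright white cylinder 40 mm in diameter and 74 mm tall in all, its top 14 mm being a blue cap of the same diameter. The point is its centre, 37 mm above its underside; z is up along its axis. Starts standing on the bench.
- pot_purple_mid (a point): Loose sealed specimen pot, upright white cylinder 40 mm in diameter and 88 mm tall in all, its top 14 mm being a purple cap of the same diameter. The point is its centre, 44 mm above its underside; z is up along its axis. Starts standing on the bench.
- disc_a_top (a point): Fixed white disc, 60 mm in diameter, on the flat blue strip (560 x 90 mm, its top 10 mm above the bench); one end of the row. The four discs lie in one straight line 90 mm apart, in the order a, b, c, d. The point is the centre of the disc's flat top, 13 mm above the bench (3 mm above the strip); y runs along the row from a to d, x across it, z up.
- disc_b_top (a point): Fixed white disc, 60 mm in diameter, on the flat blue strip (560 x 90 mm, its top 10 mm above the bench); second disc, next to disc a. The four discs lie in one straight line 90 mm apart, in the order a, b, c, d. The point is the centre of the disc's flat top, 13 mm above the bench (3 mm above the strip); y runs along the row from a to d, x across it, z up.
- disc_c_top (a point): Fixed white disc, 60 mm in diameter, on the flat blue strip (560 x 90 mm, its top 10 mm above the bench); third disc, between b and d. The four discs lie in one straight line 90 mm apart, in the order a, b, c, d. The point is the centre of the disc's flat top, 13 mm above the bench (3 mm above the strip); y runs along the row from a to d, x across it, z up.
- disc_d_top (a point): Fixed white disc, 60 mm in diameter, on the flat blue strip (560 x 90 mm, its top 10 mm above the bench); the other end of the row. The four discs lie in one straight line 90 mm apart, in the order a, b, c, d. The point is the centre of the disc's flat top, 13 mm above the bench (3 mm above the strip); y runs along the row from a to d, x across it, z up.
- scanner_top (a point): Fixed round grey scanner with a black band and a green button-like light on top, 60 mm in diameter, 44 mm tall, standing on the blue strip 100 mm beyond the end disc, at either the disc-a end or the disc-d end (a small aluminium stop block, 20 mm high, is at the other end). The point is the centre of its top, 54 mm above the bench.
- tube_rack: Bystander: loose white rack, 100 x 200 mm, full of yellow-capped tubes, 96 mm tall, on the right of the bench, its long side pointing away from the robot; origin under its centre, y along its long side. To be left alone.

How it is judged:
At the end, for the whole second after the job is handed in: Counting from the disc next to the scanner, the discs carry the yellow (shortest), red, blue and purple (tallest) pot: each one's centre within 12 mm horizontally of its disc's centre, standing on the disc (height within 4 mm), tilted under 0.1 rad, at rest (((horizontal distance between scanner_top and disc_a_top below 0.15 m and horizontal distance between pot_yellow_mid and disc_a_top below 0.012 m and horizontal distance between pot_red_mid and disc_b_top below 0.012 m and horizontal distance between pot_blue_mid and disc_c_top below 0.012 m and horizontal distance between pot_purple_mid and disc_d_top below 0.012 m) or (horizontal distance between scanner_top and disc_d_top below 0.15 m and horizontal distance between pot_yellow_mid and disc_d_top below 0.012 m and horizontal distance between pot_red_mid and disc_c_top below 0.012 m and horizontal distance between pot_blue_mid and disc_b_top below 0.012 m and horizontal distance between pot_purple_mid and disc_a_top below 0.012 m)) and angle between each of pot_yellow_mid, pot_red_mid, pot_blue_mid, pot_purple_mid's own z axis and vertical below 0.1 rad and height (world z) of pot_yellow_mid between 0.032 and 0.04 m and linear speed of each of pot_yellow, pot_red, pot_blue, pot_purple below 0.02 m/s and angular speed of each of pot_yellow, pot_red, pot_blue, pot_purple below 0.2 rad/s and height (world z) of pot_red_mid between 0.039 and 0.047 m and height (world z) of pot_blue_mid between 0.046 and 0.054 m and height (world z) of pot_purple_mid between 0.053 and 0.061 m); the robot touches nothing.
It fails at once if a pot is knocked over (tilted more than about 45 degrees) (angle between any of pot_yellow_mid, pot_red_mid, pot_blue_mid, pot_purple_mid's own z axis and vertical above 0.8 rad).
It fails at once if the tube rack is moved more than 20 mm (distance of tube_rack from where it was at the start of the episode above 0.02 m).
It also fails if it takes over 101 s, if anything falls off the work surface, if the arm or the gripper's body presses on something with over 40 N, if the wrist force passes 120 N, or if a joint passes its speed limit or range.

## Working session

There is one attempt and no reset: what is moved stays moved. The work goes in short steps, Python scripts to look and compute and a tool call to move; the robot and the scene stay as the last step left them, time stands still between calls to the robot, and variables do not carry over. Pictures are saved under pics/ and viewed, and the job is handed in when it is done.

Besides the shell and the picture viewer there is one more tool, called by a JSON object that holds its "fn" and its "kwargs". move_arm: Moves the arm, as the interface text tells. Its arguments: {"type":"object","properties":{"steps":{"type":"array","items":{"type":"array","items":{"type":"array","items":{"type":"number"}}}},"claw":{"type":"number"},"grip_force":{"type":"number"}},"required":["steps"]}

```bash
mkdir -p pics
cat > h.py <<'E'
import numpy as np, cv2
from bench import arm
def w2c(p,c):
    R,_=cv2.Rodrigues(np.array(c['rvec'],float)); q=R@np.array(p)+np.array(c['tvec']).ravel()
    return np.array([c['fx']*q[0]/q[2]+c['cx'],c['fy']*q[1]/q[2]+c['cy']])
def cloud(c):
    z=c['range_z'].astype(float); v,u=np.mgrid[:480,:640]
    P=np.stack([(u-c['cx'])/c['fx']*z,(v-c['cy'])/c['fy']*z,z],-1)
    R,_=cv2.Rodrigues(np.array(c['rvec'],float))
    W=(P-np.array(c['tvec']).ravel())@R
    W[z<=0]=np.nan
    return W
def save(c,n): cv2.imwrite(f'pics/{n}.png',c['frame'][:,:,::-1])
E
python3 - <<'E'
from h import *
print(arm.observe())
for n in ('top','side'):
    c=arm.capture(n); save(c,n+'0')
    for k in ['pot_yellow_mid','pot_red_mid','pot_blue_mid','pot_purple_mid','disc_a_top','scanner_top','tube_rack']:
        for d in arm.find_in(c,k)[:5]: print(n,k,np.round(d['position'],3),round(d['conf'],2),np.round(w2c(d['position'],c)))
E
```

```text
{'t': 0.0, 'joints': array([ 1.02201717e+00,  3.42699040e-01,  1.52503448e+00, -1.52111784e-05,
        1.27540845e+00, -1.46012731e-01]), 'joint_velocities': array([ 2.14449225e-03, -3.92186140e-04,  4.73898467e-04,  1.73809824e-03,
        7.97772592e-05, -4.00238166e-04]), 'joint_efforts': array([ 1.25704984e-03, -4.33691525e+01, -2.46014017e+01, -1.54410754e-04,
        8.02757306e-03, -1.62825713e-04]), 'ee_pos': array([0.20555397, 0.48263813, 0.23063216]), 'eef_rot': array([ 3.35144126e-04,  8.34254151e-01,  5.51379553e-01, -6.98445133e-04]), 'wrist_force': array([ 1.02525416, -0.07340567, -0.288654  ]), 'torque': array([ 0.03231332, -0.03515587, -0.02727463]), 'grip_width': 1.0006993350338902}
top pot_yellow_mid [0.468 0.094 0.049] 0.82 [233. 276.]
top pot_red_mid [ 0.432 -0.209  0.063] 0.91 [377. 293.]
top pot_blue_mid [0.438 0.221 0.076] 0.64 [169. 290.]
top pot_purple_mid [ 0.446 -0.068  0.091] 0.75 [309. 286.]
top disc_a_top [ 0.634 -0.113  0.012] 0.63 [330. 201.]
top disc_a_top [ 0.634 -0.209  0.049] 0.21 [374. 198.]
top scanner_top [ 0.636 -0.208  0.05 ] 0.86 [374. 197.]
top scanner_top [ 0.448 -0.068  0.092] 0.42 [309. 286.]
top scanner_top [ 0.485 -0.442  0.052] 0.2 [486. 267.]
top tube_rack [ 0.485 -0.439  0.055] 0.93 [485. 267.]
side pot_yellow_mid [0.464 0.083 0.038] 0.85 [261. 197.]
side pot_red_mid [ 0.428 -0.224  0.05 ] 0.74 [296. 290.]
side pot_blue_mid [0.438 0.217 0.048] 0.85 [232. 165.]
side pot_purple_mid [ 0.426 -0.226  0.044] 0.37 [296. 293.]
side disc_a_top [ 0.631 -0.112  0.013] 0.77 [365. 238.]
side scanner_top [ 0.628 -0.222  0.051] 0.62 [390. 258.]
```

View pics/top0.png

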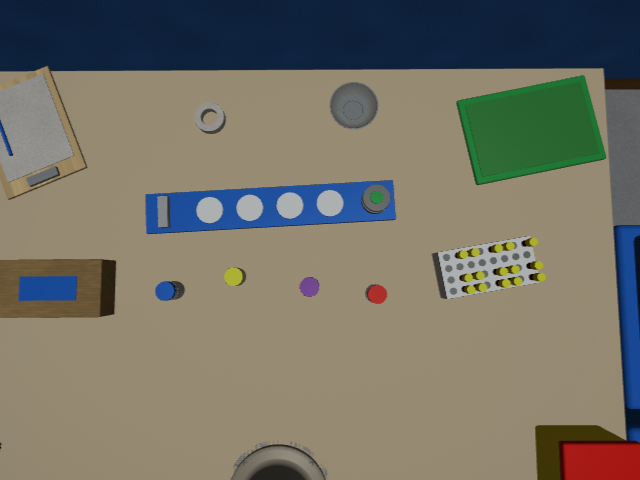

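View pics/side0.png

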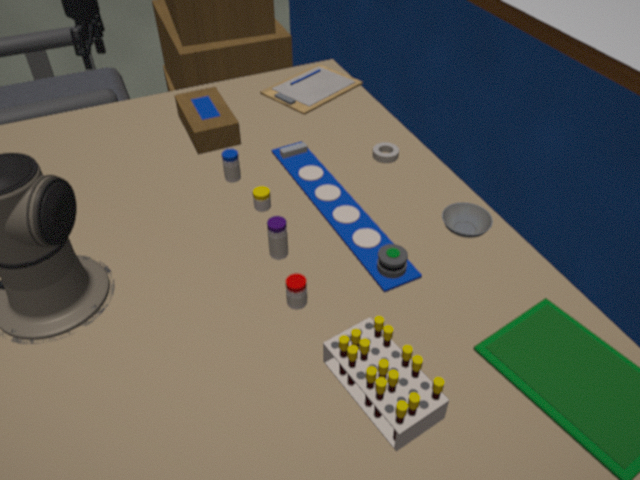

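The scanner is at the right end of the strip in the top view (376,198), and the stop block is at the left end (163,211). The discs are at about (330,203), (290,205), (250,208) and (210,210). The caps are blue (166,291), yellow (234,276), purple (309,287) and red (377,294). Next I'll measure these precisely.

```bash
cat >> h.py <<'E'
def unproj(u,v,c,h):
    R,_=cv2.Rodrigues(np.array(c['rvec'],float)); t=np.array(c['tvec']).ravel()
    o=-R.T@t; d=R.T@np.array([(u-c['cx'])/c['fx'],(v-c['cy'])/c['fy'],1.])
    return o+d*(h-o[2])/d[2]
HUE={'yellow':(24,35,.046),'red':(-6,6,.060),'blue':(105,118,.074),'purple':(125,150,.088)}
def blobs(mask,amin=60):
    n,l,s,ce=cv2.connectedComponentsWithStats(mask.astype(np.uint8))
    return [(s[i,4],ce[i],s[i,:4]) for i in range(1,n) if s[i,4]>amin]
E
python3 - <<'E'
from h import *
c=arm.capture('top'); hsv=cv2.cvtColor(c['frame'],cv2.COLOR_RGB2HSV).astype(int)
print('cam',-cv2.Rodrigues(np.array(c['rvec']))[0].T@np.array(c['tvec']).ravel(), 'tcp px',w2c(arm.observe()['ee_pos'],c))
W=cloud(c)
H=hsv[...,0]; Hs=np.where(H>150,H-180,H)
for k,(a,b,h) in HUE.items():
    m=(Hs>=a)&(Hs<=b)&(hsv[...,1]>130)&(hsv[...,2]>50)
    m[:250]=0;m[320:]=0;m[:,:130]=0;m[:,430:]=0
    for A,ce,bb in blobs(m): print(k,A,ce.round(1),bb,unproj(*ce,c,h).round(4), np.nanmedian(W[int(ce[1]),int(ce[0])],axis=None).round(3), W[int(ce[1]),int(ce[0])].round(3))
m=(hsv[...,1]<50)&(hsv[...,2]>150); m[:180]=0;m[235:]=0;m[:,:180]=0;m[:,350:]=0
for A,ce,bb in blobs(m,300): print('disc',A,ce.round(1),bb,unproj(*ce,c,.013).round(4),W[int(ce[1]),int(ce[0])].round(3))
m=(H>50)&(H<80)&(hsv[...,1]>100);m[:180]=0;m[235:]=0;m[:,:180]=0
for A,ce,bb in blobs(m,30): print('scan',A,ce.round(1),unproj(*ce,c,.054).round(4))
E
```

```text
cam [ 0.46513258 -0.09135989  1.00705226] tcp px [-21.88509812 433.05028367]
yellow 286 [233.5 276.3] [224 267  20  19] [0.4671 0.0936 0.046 ] 0.095 [0.468 0.095 0.046]
red 291 [376.9 293.9] [368 285  19  19] [ 0.4297 -0.2098  0.06  ] 0.057 [ 0.432 -0.208  0.057]
blue 293 [164.9 290.6] [156 282  19  19] [0.4378 0.2298 0.074 ] 0.232 [0.439 0.232 0.073]
disc 530 [329.4 202.7] [317 190  26  26] [ 0.6306 -0.1123  0.013 ] [ 0.632 -0.111  0.013]
disc 529 [289.3 205.1] [277 193  26  26] [ 0.6256 -0.0227  0.013 ] [ 0.625 -0.022  0.015]
disc 529 [249.2 207.4] [237 195  26  26] [0.6207 0.0672 0.013 ] [0.621 0.067 0.014]
disc 528 [209.  209.6] [196 197  27  26] [0.6159 0.157  0.013 ] [0.617 0.157 0.013]
scan 69 [484.4 181.2] [ 0.6693 -0.4445  0.054 ]
scan 126 [376.5 197. ] [ 0.6359 -0.2125  0.054 ]
```

```bash
cat >> h.py <<'E'
from scipy.spatial.transform import Rotation as Ro
def rel(x,y,z,yaw=3.1):
    s=arm.observe(); q=s['eef_rot']; R=Ro.from_quat([q[1],q[2],q[3],q[0]]).as_matrix()
    d=R.T@(np.array([x,y,z])-s['ee_pos'])/.4
    a=np.degrees(np.arctan2(R[1,0],R[0,0])); t=-(yaw-a); t=(t+90)%180-90
    print('target',(x,y,z),'->',d.round(4),round(t/180,4),'| yaw',a.round(1),'tilt',np.degrees(np.arccos(-R[2,2])).round(2))
E
python3 - <<'E'
from h import *
c=arm.capture('top'); hsv=cv2.cvtColor(c['frame'],cv2.COLOR_RGB2HSV).astype(int)
print(hsv[287,309]); m=(hsv[...,0]>118)&(hsv[...,0]<165)&(hsv[...,1]>70); m[:250]=0;m[320:]=0;m[:,:270]=0;m[:,350:]=0
for A,ce,bb in blobs(m): print(A,ce,bb,unproj(*ce,c,.088).round(4),cloud(c)[int(ce[1]),int(ce[0])])
rel(.438,.2295,.20); rel(.438,.2295,.026)
E
```

```text
[138 128 145]
291 [309.12027491 286.43298969] [300 277  19  20] [ 0.4462 -0.0687  0.088 ] [ 0.44705393 -0.06848675  0.08828018]
target (0.438, 0.2295, 0.2) -> [-0.3554  0.7825  0.0783] 0.3545 | yaw 66.9 tilt 0.01
target (0.438, 0.2295, 0.026) -> [-0.3555  0.7825  0.5133] 0.3545 | yaw 66.9 tilt 0.01
```

{"fn": "move_arm", "kwargs": {"steps": [[[-0.355,0.782,0.078,0.354],[-0.355,0.782,0.078,0.354],[-0.355,0.782,0.078,0.354],[-0.355,0.782,0.078,0.354],[-0.355,0.782,0.078,0.354],[-0.355,0.782,0.078,0.354],[-0.355,0.782,0.078,0.354],[-0.355,0.782,0.078,0.354],[-0.355,0.782,0.078,0.354],[-0.355,0.782,0.078,0.354],[-0.355,0.782,0.078,0.354],[-0.355,0.782,0.078,0.354],[-0.355,0.782,0.078,0.354],[-0.355,0.782,0.078,0.354]]], "claw": -1, "grip_force": 40}}

```text
t: 2.3
ee_pos: [0.4377, 0.2302, 0.2002]
eef_rot: [-0.0, 1.0, 0.029, 0.0]
wrist_force: [-1.4, -0.3, -0.1]
grip_width: 0.998
```

Run:
```python
from h import *
print(arm.observe()['ee_pos'],arm.observe()['t'])
rel(.438,.2295,.026)
c=arm.capture('side'); save(c,'s1')
c=arm.capture('top'); save(c,'t1')
```

```text
[0.4376583  0.2301674  0.20021525] 2.3
target (0.438, 0.2295, 0.026) -> [0.0007 0.0018 0.4355] 0.0009 | yaw 3.3 tilt 0.02
```

View pics/s1.png

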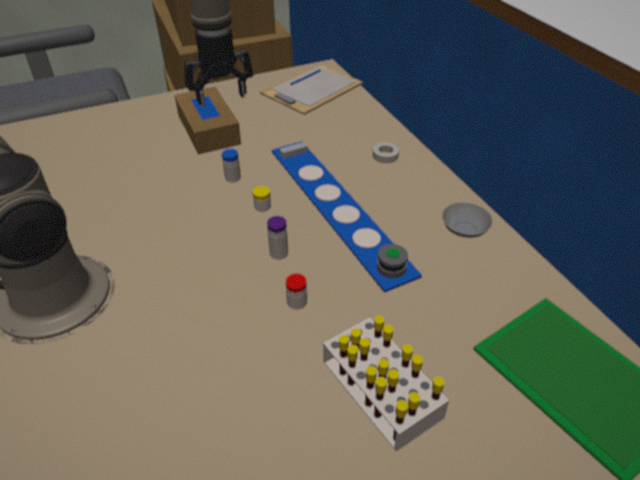

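View pics/t1.png

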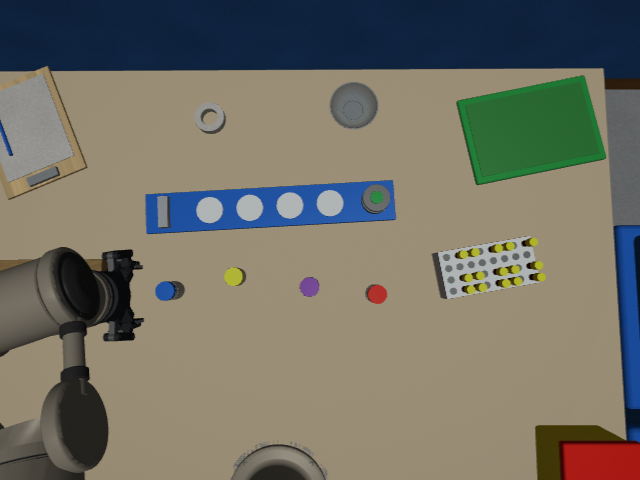

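The gripper (tips at about (140,265–325) in the top view) fits a position above the blue pot once perspective is allowed for. Descending now.

{"fn": "move_arm", "kwargs": {"steps": [[[0.001,0.002,0.1,0.0],[0.001,0.002,0.18,0.0],[0.001,0.002,0.25,0.0],[0.001,0.002,0.32,0.0],[0.001,0.002,0.38,0.0],[0.001,0.002,0.42,0.0],[0.001,0.002,0.436,0.0],[0.001,0.002,0.436,0.0],[0.001,0.002,0.436,0.0]]]}}

```text
t: 3.3
ee_pos: [0.4388, 0.2294, 0.0264]
eef_rot: [-0.0, 1.0, 0.028, 0.001]
wrist_force: [-0.5, -0.3, 0.8]
grip_width: 0.997
```

Run:
```python
from h import *
rel(.438,.2295,.026)
c=arm.capture('side'); cv2.imwrite('pics/s2.png',cv2.resize(c['frame'][80:230,150:350,::-1],None,fx=3,fy=3))
c=arm.capture('top'); cv2.imwrite('pics/t2.png',cv2.resize(c['frame'][220:370,80:280,::-1],None,fx=3,fy=3))
```

```text
target (0.438, 0.2295, 0.026) -> [-0.0019 -0.0003  0.0011] 0.0008 | yaw 3.2 tilt 0.08
```

View pics/s2.png

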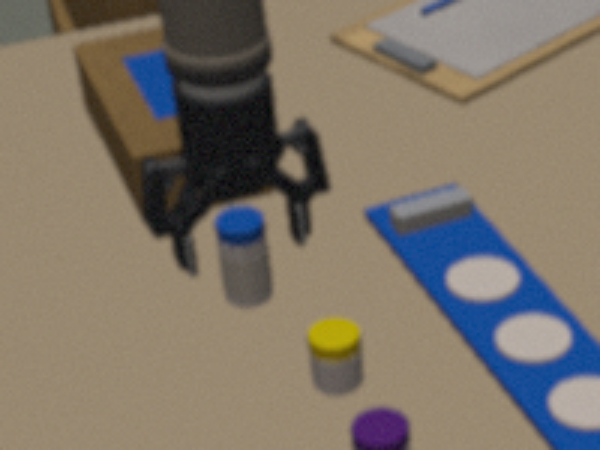

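View pics/t2.png

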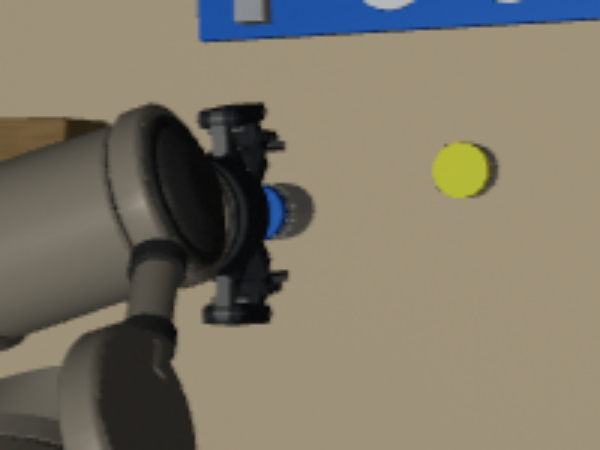

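The fingers straddle the blue pot evenly: in the side crop the tips are at (190,270) and (300,240), with the pot between them. Closing.

{"fn": "move_arm", "kwargs": {"steps": [[[0,0,0,0],[0,0,0,0],[0,0,0,0],[0,0,0,0],[0,0,0,0],[0,0,0,0],[0,0,0,0],[0,0,0,0],[0,0,0,0],[0,0,0,0]]], "claw": 1, "grip_force": 40}}

```text
t: 4.4
ee_pos: [0.4391, 0.2295, 0.0272]
eef_rot: [-0.0, 1.0, 0.028, 0.001]
wrist_force: [-1.2, -0.4, 4.6]
grip_width: 0.456
```

{"fn": "move_arm", "kwargs": {"steps": [[[0,0,-0.04,0],[0,0,-0.1,0],[0,0,-0.16,0],[0,0,-0.22,0],[0,0,-0.28,0],[0,0,-0.3,0],[0,0,-0.3,0],[0,0,-0.3,0]]]}}

```text
t: 5.2
ee_pos: [0.4381, 0.2292, 0.1461]
eef_rot: [-0.0, 1.0, 0.028, 0.0]
wrist_force: [0.2, -0.3, -2.0]
grip_width: 0.46
```

Run:
```python
from h import *
rel(.6207,.0672,.146)
rel(.6207,.0672,.040)
c=arm.capture('side'); cv2.imwrite('pics/s3.png',cv2.resize(c['frame'][50:230,150:350,::-1],None,fx=3,fy=3))
```

```text
target (0.6207, 0.0672, 0.146) -> [4.328e-01 4.302e-01 4.000e-04] 0.0008 | yaw 3.2 tilt 0.05
target (0.6207, 0.0672, 0.04) -> [0.4325 0.4303 0.2654] 0.0008 | yaw 3.2 tilt 0.05
```

View pics/s3.png

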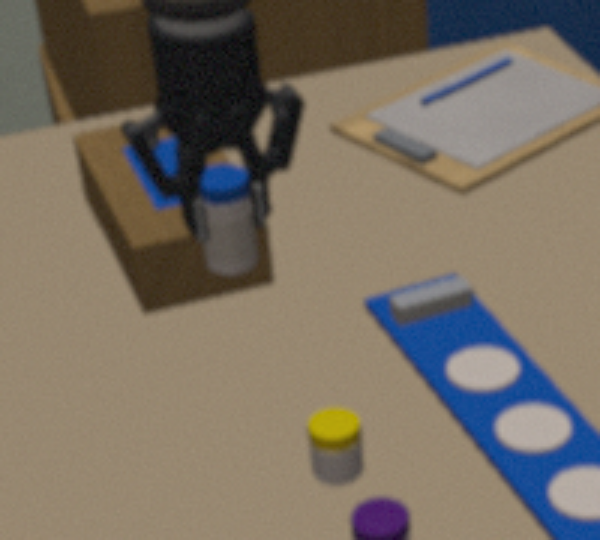

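The blue pot is held upright with an opening of about 39 mm. Moving it above its disc.

{"fn": "move_arm", "kwargs": {"steps": [[[0.03,0.03,0,0],[0.08,0.08,0,0],[0.14,0.14,0,0],[0.2,0.2,0,0],[0.26,0.26,0,0],[0.32,0.32,0,0],[0.37,0.37,0,0],[0.41,0.408,0,0],[0.433,0.43,0,0],[0.433,0.43,0,0],[0.433,0.43,0,0],[0.433,0.43,0,0]]]}}

```text
t: 6.45
ee_pos: [0.6198, 0.068, 0.1456]
eef_rot: [-0.0, 1.0, 0.029, -0.0]
wrist_force: [0.9, -0.3, -1.0]
grip_width: 0.457
```

Run:
```python
from h import *
rel(.6207,.0672,.0405)
c=arm.capture('side'); cv2.imwrite('pics/s4.png',cv2.resize(c['frame'][50:250,220:440,::-1],None,fx=3,fy=3))
```

```text
target (0.6207, 0.0672, 0.0405) -> [0.0023 0.0023 0.2628] 0.0011 | yaw 3.3 tilt 0.05
```

View pics/s4.png

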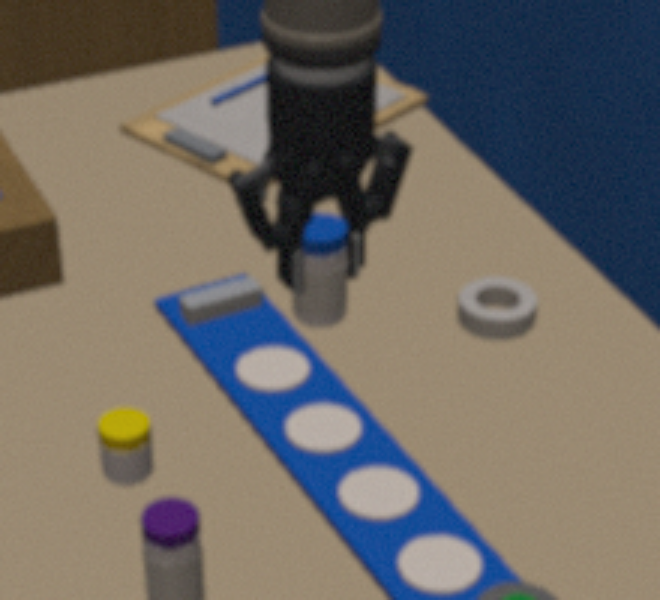

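The pot hangs straight above the third disc from the scanner (crop (322,320), disc at (323,428)). Lowering.

{"fn": "move_arm", "kwargs": {"steps": [[[0.002,0.002,0.06,0],[0.002,0.002,0.12,0],[0.002,0.002,0.17,0],[0.002,0.002,0.21,0],[0.002,0.002,0.24,0],[0.002,0.002,0.255,0],[0.002,0.002,0.262,0],[0.002,0.002,0.262,0],[0.002,0.002,0.262,0],[0.002,0.002,0.262,0]]]}}

```text
t: 7.5
ee_pos: [0.6212, 0.0673, 0.0418]
eef_rot: [-0.0, 1.0, 0.029, 0.0]
wrist_force: [-0.3, -0.1, -1.3]
grip_width: 0.456
```

Run:
```python
from h import *
rel(.6207,.0672,.0405); print(arm.observe()['wrist_force'])
```

```text
target (0.6207, 0.0672, 0.0405) -> [-0.0013  0.0003  0.0033] 0.0011 | yaw 3.3 tilt 0.06
[-0.29574641 -0.09778638 -1.31445769]
```

{"fn": "move_arm", "kwargs": {"steps": [[[-0.001,0,0.003,0],[-0.001,0,0.003,0],[-0.001,0,0.003,0]]]}}

```text
t: 7.8
ee_pos: [0.6208, 0.0673, 0.0407]
eef_rot: [-0.0, 1.0, 0.029, 0.001]
wrist_force: [-0.2, -0.5, -0.3]
grip_width: 0.459
```

{"fn": "move_arm", "kwargs": {"steps": [[[0,0,0,0],[0,0,0,0],[0,0,0,0],[0,0,0,0],[0,0,0,0],[0,0,0,0],[0,0,0,0],[0,0,0,0],[0,0,-0.05,0],[0,0,-0.12,0],[0,0,-0.2,0],[0,0,-0.3,0],[0,0,-0.4,0],[0,0,-0.4,0],[0,0,-0.4,0]]], "claw": -1}}

```text
t: 9.3
ee_pos: [0.6209, 0.0673, 0.2017]
eef_rot: [-0.0, 1.0, 0.029, 0.002]
wrist_force: [0.0, 0.3, -1.2]
grip_width: 1.0
```

Run:
```python
from h import *
rel(.4462,-.0687,.20)
c=arm.capture('side'); cv2.imwrite('pics/s5.png',cv2.resize(c['frame'][50:250,220:440,::-1],None,fx=3,fy=3))
```

```text
target (0.4462, -0.0687, 0.2) -> [-0.4557  0.3142  0.0027] 0.0011 | yaw 3.3 tilt 0.19
```

View pics/s5.png

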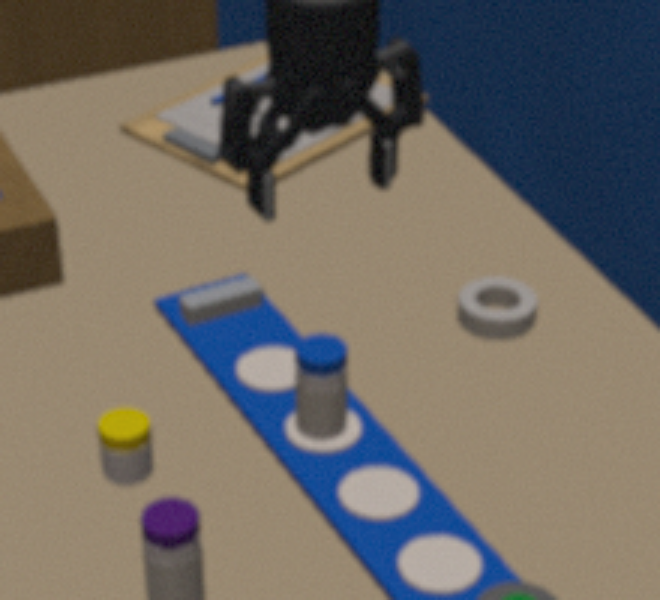

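The blue pot stands centred on its disc at (322,420). Next is purple.

{"fn": "move_arm", "kwargs": {"steps": [[[-0.12,0.08,0.0,0],[-0.24,0.16,0.003,0],[-0.36,0.25,0.003,0],[-0.456,0.314,0.003,0],[-0.456,0.314,0.003,0],[-0.456,0.314,0.003,0],[-0.456,0.314,0.003,0],[-0.456,0.314,0.003,0],[-0.456,0.314,0.003,0]]]}}

```text
t: 10.25
ee_pos: [0.446, -0.068, 0.1984]
eef_rot: [-0.0, 1.0, 0.029, -0.0]
wrist_force: [-1.3, -0.2, 0.7]
grip_width: 1.002
```

Run:
```python
from h import *
rel(.4462,-.0687,.038)
```

```text
target (0.4462, -0.0687, 0.038) -> [0.0007 0.0021 0.401 ] 0.0015 | yaw 3.4 tilt 0.05
```

{"fn": "move_arm", "kwargs": {"steps": [[[0.0,0.002,0.08,0],[0.0,0.002,0.15,0],[0.0,0.002,0.22,0],[0.0,0.002,0.29,0],[0.0,0.002,0.35,0],[0.0,0.002,0.39,0],[0.0,0.002,0.401,0],[0.0,0.002,0.401,0],[0.0,0.002,0.401,0],[0.0,0.002,0.401,0]]]}}

```text
t: 11.25
ee_pos: [0.4467, -0.0688, 0.0388]
eef_rot: [-0.0, 1.0, 0.03, 0.001]
wrist_force: [0.1, -0.0, 0.2]
grip_width: 1.001
```

{"fn": "move_arm", "kwargs": {"steps": [[[0,0,0,0],[0,0,0,0],[0,0,0,0],[0,0,0,0],[0,0,0,0],[0,0,0,0],[0,0,0,0],[0,0,0,0],[0,0,0,0],[0,0,0,0]]], "claw": 1}}

```text
t: 12.25
ee_pos: [0.4467, -0.0688, 0.0392]
eef_rot: [0.0, 1.0, 0.03, 0.001]
wrist_force: [-0.9, 0.6, 6.6]
grip_width: 0.457
```

{"fn": "move_arm", "kwargs": {"steps": [[[0,0,-0.04,0],[0,0,-0.1,0],[0,0,-0.16,0],[0,0,-0.22,0],[0,0,-0.28,0],[0,0,-0.34,0],[0,0,-0.35,0],[0,0,-0.35,0],[0,0,-0.35,0]]]}}

```text
t: 13.15
ee_pos: [0.4457, -0.0686, 0.178]
eef_rot: [-0.0, 1.0, 0.03, -0.0]
wrist_force: [-0.7, 0.4, -3.0]
grip_width: 0.456
```

Run:
```python
from h import *
rel(.6159,.157,.178)
c=arm.capture('side'); cv2.imwrite('pics/s6.png',cv2.resize(c['frame'][50:250,220:440,::-1],None,fx=3,fy=3))
```

```text
target (0.6159, 0.157, 0.178) -> [ 0.458  -0.5378  0.    ] 0.0016 | yaw 3.4 tilt 0.04
```

View pics/s6.png

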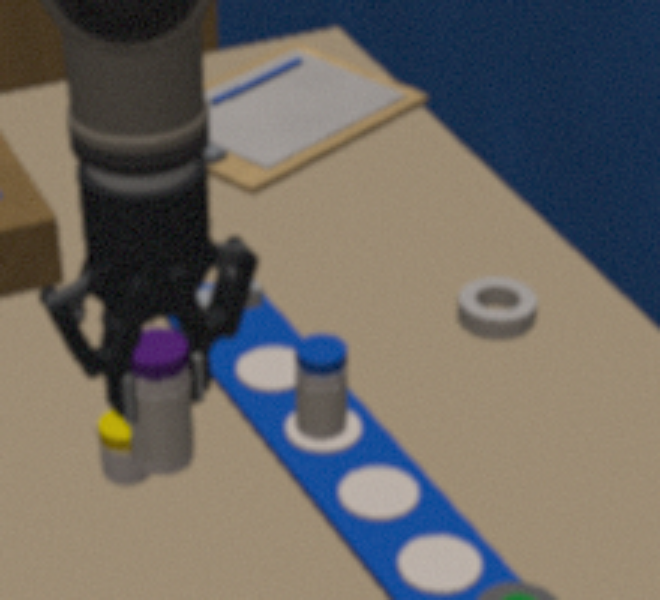

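The purple pot is held upright, with its underside at about 0.139 m. Carrying it straight there clears blue's top by about 50 mm.

{"fn": "move_arm", "kwargs": {"steps": [[[0.03,-0.035,0,0],[0.08,-0.094,0,0],[0.13,-0.153,0,0],[0.18,-0.211,0,0],[0.23,-0.27,0,0],[0.28,-0.329,0,0],[0.33,-0.387,0,0],[0.38,-0.446,0,0],[0.42,-0.493,0,0],[0.445,-0.523,0,0],[0.458,-0.538,0,0],[0.458,-0.538,0,0],[0.458,-0.538,0,0],[0.458,-0.538,0,0]]]}}

```text
t: 14.6
ee_pos: [0.6154, 0.1562, 0.1777]
eef_rot: [-0.0, 1.0, 0.029, -0.001]
wrist_force: [-0.4, -0.9, -1.7]
grip_width: 0.464
```

Run:
```python
from h import *
rel(.6159,.157,.0525)
```

```text
target (0.6159, 0.157, 0.0525) -> [ 0.0019 -0.0017  0.313 ] 0.0013 | yaw 3.3 tilt 0.1
```

{"fn": "move_arm", "kwargs": {"steps": [[[0.002,-0.002,0.06,0],[0.002,-0.002,0.12,0],[0.002,-0.002,0.18,0],[0.002,-0.002,0.23,0],[0.002,-0.002,0.27,0],[0.002,-0.002,0.295,0],[0.001,-0.002,0.307,0],[0.001,-0.002,0.313,0],[0.001,-0.002,0.313,0],[0.001,-0.002,0.313,0],[0.001,-0.002,0.313,0]]]}}

```text
t: 15.7
ee_pos: [0.6159, 0.1572, 0.0532]
eef_rot: [-0.0, 1.0, 0.029, -0.0]
wrist_force: [0.0, 0.0, -1.4]
grip_width: 0.46
```

Run:
```python
from h import *
rel(.6159,.157,.0525);print(arm.observe()['wrist_force'])
```

```text
target (0.6159, 0.157, 0.0525) -> [-0.0001  0.0005  0.0019] 0.0014 | yaw 3.3 tilt 0.04
[ 0.02154977  0.02024473 -1.38695506]
```

Release, retreat, and go above yellow.

{"fn": "move_arm", "kwargs": {"steps": [[[0,0,0.002,0],[0,0,0.002,0]]]}}

```text
t: 15.9
ee_pos: [0.6161, 0.1573, 0.0527]
eef_rot: [-0.0, 1.0, 0.029, 0.0]
wrist_force: [0.3, 0.0, -2.0]
grip_width: 0.457
```

{"fn": "move_arm", "kwargs": {"steps": [[[0,0,0,0],[0,0,0,0],[0,0,0,0],[0,0,0,0],[0,0,0,0],[0,0,0,0],[0,0,0,0],[0,0,0,0],[0,0,-0.05,0],[0,0,-0.12,0],[0,0,-0.2,0],[0,0,-0.3,0],[0,0,-0.38,0],[0,0,-0.38,0],[0,0,-0.38,0]]], "claw": -1}}

```text
t: 17.4
ee_pos: [0.6162, 0.1572, 0.2053]
eef_rot: [-0.0, 1.0, 0.029, 0.001]
wrist_force: [-0.2, -0.0, -0.1]
grip_width: 1.003
```

Run:
```python
from h import *
rel(.4671,.0936,.20)
c=arm.capture('side'); cv2.imwrite('pics/s7.png',cv2.resize(c['frame'][50:250,220:440,::-1],None,fx=3,fy=3))
```

```text
target (0.4671, 0.0936, 0.2) -> [-0.3814  0.1369  0.0125] 0.0014 | yaw 3.3 tilt 0.1
```

View pics/s7.png

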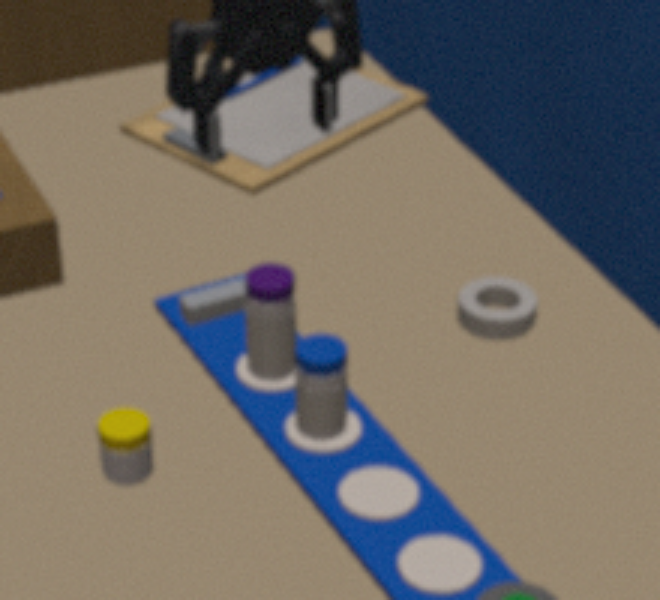

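Purple stands centred at (270,360). Next is yellow.

{"fn": "move_arm", "kwargs": {"steps": [[[-0.12,0.043,0.0,0],[-0.24,0.086,0.0,0],[-0.34,0.122,0.01,0],[-0.381,0.137,0.012,0],[-0.381,0.137,0.012,0],[-0.381,0.137,0.012,0],[-0.381,0.137,0.012,0],[-0.381,0.137,0.012,0],[-0.381,0.137,0.012,0]]]}}

```text
t: 18.35
ee_pos: [0.4672, 0.0937, 0.1989]
eef_rot: [-0.0, 1.0, 0.029, -0.001]
wrist_force: [0.1, 1.1, -0.5]
grip_width: 0.999
```

Run:
```python
from h import *
rel(.4671,.0936,.012)
```

```text
target (0.4671, 0.0936, 0.012) -> [0.0005 0.0006 0.4672] 0.0015 | yaw 3.4 tilt 0.09
```

{"fn": "move_arm", "kwargs": {"steps": [[[0,0,0.08,0],[0,0,0.16,0],[0,0,0.24,0],[0,0,0.31,0],[0,0,0.38,0],[0,0,0.43,0],[0,0,0.455,0],[0,0,0.467,0],[0,0,0.467,0],[0,0,0.467,0],[0,0,0.467,0]]]}}

```text
t: 19.45
ee_pos: [0.4675, 0.0939, 0.013]
eef_rot: [-0.0, 1.0, 0.029, 0.0]
wrist_force: [0.8, -0.4, 0.5]
grip_width: 0.999
```

{"fn": "move_arm", "kwargs": {"steps": [[[0,0,0,0],[0,0,0,0],[0,0,0,0],[0,0,0,0],[0,0,0,0],[0,0,0,0],[0,0,0,0],[0,0,0,0],[0,0,0,0],[0,0,0,0]]], "claw": 1}}

```text
t: 20.45
ee_pos: [0.4677, 0.0939, 0.0134]
eef_rot: [-0.0, 1.0, 0.029, 0.0]
wrist_force: [-0.5, 0.5, 4.3]
grip_width: 0.457
```

{"fn": "move_arm", "kwargs": {"steps": [[[0,0,-0.04,0],[0,0,-0.1,0],[0,0,-0.16,0],[0,0,-0.22,0],[0,0,-0.28,0],[0,0,-0.34,0],[0,0,-0.35,0],[0,0,-0.35,0],[0,0,-0.35,0]]]}}

```text
t: 21.35
ee_pos: [0.4668, 0.0938, 0.1522]
eef_rot: [-0.0, 1.0, 0.029, -0.001]
wrist_force: [1.0, 0.6, -1.1]
grip_width: 0.455
```

Run:
```python
from h import *
rel(.6306,-.1123,.152)
c=arm.capture('side'); cv2.imwrite('pics/s8.png',cv2.resize(c['frame'][50:250,220:440,::-1],None,fx=3,fy=3))
```

```text
target (0.6306, -0.1123, 0.152) -> [ 3.785e-01  5.384e-01 -4.000e-04] 0.0015 | yaw 3.4 tilt 0.08
```

View pics/s8.png

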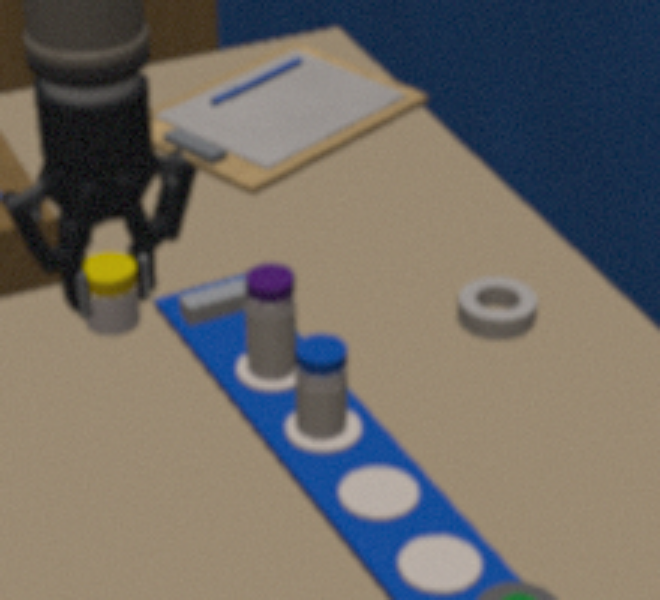

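Yellow is held and level. Carrying it.

{"fn": "move_arm", "kwargs": {"steps": [[[0.025,0.035,0,0],[0.066,0.094,0,0],[0.108,0.153,0,0],[0.148,0.211,0,0],[0.19,0.27,0,0],[0.231,0.329,0,0],[0.272,0.387,0,0],[0.313,0.446,0,0],[0.347,0.493,0,0],[0.368,0.523,0,0],[0.378,0.538,0,0],[0.378,0.538,0,0],[0.378,0.538,0,0],[0.378,0.538,0,0]]]}}

```text
t: 22.8
ee_pos: [0.6299, -0.1115, 0.1515]
eef_rot: [-0.0, 1.0, 0.03, -0.001]
wrist_force: [-0.7, 0.4, -1.5]
grip_width: 0.452
```

Run:
```python
from h import *
rel(.6306,-.1123,.0265)
```

```text
target (0.6306, -0.1123, 0.0265) -> [0.0023 0.0024 0.3125] 0.0017 | yaw 3.4 tilt 0.14
```

{"fn": "move_arm", "kwargs": {"steps": [[[0.002,0.002,0.06,0],[0.002,0.002,0.12,0],[0.002,0.002,0.18,0],[0.002,0.002,0.23,0],[0.002,0.002,0.27,0],[0.002,0.002,0.295,0],[0.001,0.002,0.307,0],[0.001,0.002,0.313,0],[0.001,0.002,0.313,0],[0.001,0.002,0.313,0],[0.001,0.002,0.313,0]]]}}

```text
t: 23.9
ee_pos: [0.6305, -0.1123, 0.027]
eef_rot: [-0.0, 1.0, 0.03, -0.001]
wrist_force: [0.6, -1.1, -0.9]
grip_width: 0.457
```

Run:
```python
from h import *
rel(.6306,-.1123,.0265);print(arm.observe()['wrist_force'])
```

```text
target (0.6306, -0.1123, 0.0265) -> [ 0.0003 -0.0001  0.0013] 0.0017 | yaw 3.4 tilt 0.07
[ 0.64576839 -1.13396767 -0.91101533]
```

{"fn": "move_arm", "kwargs": {"steps": [[[0,0,0,0],[0,0,0,0],[0,0,0,0],[0,0,0,0],[0,0,0,0],[0,0,0,0],[0,0,0,0],[0,0,0,0],[0,0,-0.05,0],[0,0,-0.12,0],[0,0,-0.2,0],[0,0,-0.3,0],[0,0,-0.4,0],[0,0,-0.43,0],[0,0,-0.43,0],[0,0,-0.43,0]]], "claw": -1}}

```text
t: 25.5
ee_pos: [0.63, -0.1122, 0.1976]
eef_rot: [-0.001, 1.0, 0.03, -0.002]
wrist_force: [-0.1, 0.5, -0.4]
grip_width: 0.999
```

Run:
```python
from h import *
rel(.4297,-.2098,.19)
c=arm.capture('side'); cv2.imwrite('pics/s9.png',cv2.resize(c['frame'][120:320,240:460,::-1],None,fx=3,fy=3))
```

```text
target (0.4297, -0.2098, 0.19) -> [-0.5142  0.2138  0.0202] 0.0017 | yaw 3.4 tilt 0.2
```

View pics/s9.png

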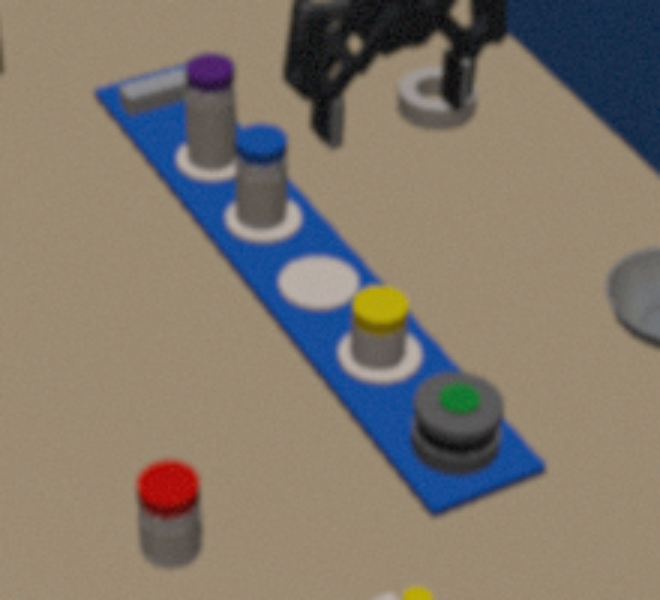

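Yellow is centred on the disc beside the scanner (380,350). Red is last; it stands at (170,515).

{"fn": "move_arm", "kwargs": {"steps": [[[-0.12,0.05,0.0,0],[-0.24,0.1,0.0,0],[-0.36,0.15,0.01,0],[-0.46,0.191,0.02,0],[-0.514,0.214,0.02,0],[-0.514,0.214,0.02,0],[-0.514,0.214,0.02,0],[-0.514,0.214,0.02,0],[-0.514,0.214,0.02,0],[-0.514,0.214,0.02,0]]]}}

```text
t: 26.55
ee_pos: [0.4301, -0.2093, 0.1893]
eef_rot: [-0.001, 1.0, 0.03, -0.002]
wrist_force: [0.7, 0.0, -0.2]
grip_width: 1.0
```

Run:
```python
from h import *
rel(.4297,-.2098,.019)
```

```text
target (0.4297, -0.2098, 0.019) -> [0.0009 0.0022 0.4256] 0.0021 | yaw 3.5 tilt 0.3
```

{"fn": "move_arm", "kwargs": {"steps": [[[0,0.002,0.08,0],[0,0.002,0.16,0],[0,0.002,0.24,0],[0,0.002,0.31,0],[0,0.002,0.37,0],[0,0.002,0.41,0],[0,0.002,0.426,0],[0,0.002,0.426,0],[0,0.002,0.426,0],[0,0.002,0.426,0]]]}}

```text
t: 27.55
ee_pos: [0.43, -0.2101, 0.0198]
eef_rot: [-0.0, 1.0, 0.03, -0.002]
wrist_force: [0.6, -0.2, 0.1]
grip_width: 1.001
```

{"fn": "move_arm", "kwargs": {"steps": [[[0,0,0,0],[0,0,0,0],[0,0,0,0],[0,0,0,0],[0,0,0,0],[0,0,0,0],[0,0,0,0],[0,0,0,0],[0,0,0,0],[0,0,0,0]]], "claw": 1}}

```text
t: 28.55
ee_pos: [0.4301, -0.2103, 0.0202]
eef_rot: [-0.0, 1.0, 0.03, -0.001]
wrist_force: [-1.1, 0.7, 5.3]
grip_width: 0.459
```

{"fn": "move_arm", "kwargs": {"steps": [[[0,0,-0.04,0],[0,0,-0.1,0],[0,0,-0.16,0],[0,0,-0.22,0],[0,0,-0.28,0],[0,0,-0.34,0],[0,0,-0.35,0],[0,0,-0.35,0],[0,0,-0.35,0]]]}}

```text
t: 29.45
ee_pos: [0.4299, -0.2099, 0.159]
eef_rot: [-0.001, 1.0, 0.03, -0.002]
wrist_force: [0.0, -1.1, -1.2]
grip_width: 0.46
```

Run:
```python
from h import *
rel(.6256,-.0227,.159)
c=arm.capture('side'); cv2.imwrite('pics/s10.png',cv2.resize(c['frame'][120:320,240:460,::-1],None,fx=3,fy=3))
```

```text
target (0.6256, -0.0227, 0.159) -> [ 0.5169 -0.4372 -0.0015] 0.0022 | yaw 3.5 tilt 0.28
```

View pics/s10.png

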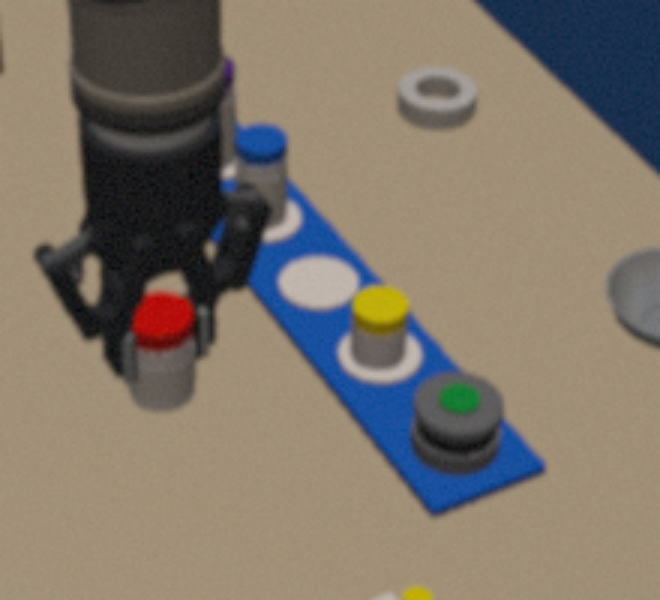

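Red is held upright. Carrying it to the remaining disc.

{"fn": "move_arm", "kwargs": {"steps": [[[0.03,-0.025,0,0],[0.085,-0.072,0,0],[0.14,-0.118,0,0],[0.2,-0.169,0,0],[0.26,-0.22,0,0],[0.32,-0.271,0,0],[0.38,-0.321,0,0],[0.43,-0.364,0,0],[0.475,-0.402,0,0],[0.503,-0.425,0,0],[0.517,-0.437,0,0],[0.517,-0.437,0,0],[0.517,-0.437,0,0],[0.517,-0.437,0,0]]]}}

```text
t: 30.9
ee_pos: [0.6251, -0.0235, 0.1581]
eef_rot: [-0.001, 1.0, 0.03, -0.003]
wrist_force: [0.1, -0.6, -0.4]
grip_width: 0.462
```

Run:
```python
from h import *
rel(.6256,-.0227,.0335)
c=arm.capture('side'); cv2.imwrite('pics/s11.png',cv2.resize(c['frame'][120:320,240:460,::-1],None,fx=3,fy=3))
```

```text
target (0.6256, -0.0227, 0.0335) -> [ 0.0032 -0.0011  0.3114] 0.0019 | yaw 3.4 tilt 0.34
```

View pics/s11.png

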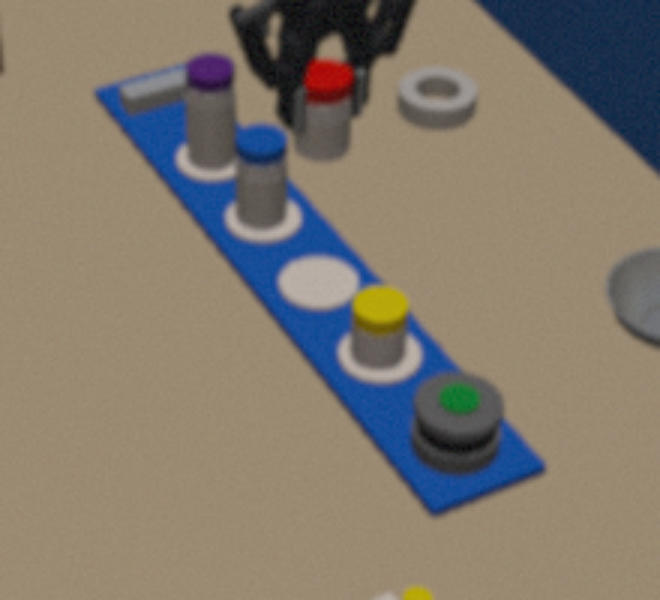

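{"fn": "move_arm", "kwargs": {"steps": [[[0.002,-0.001,0.06,0],[0.002,-0.001,0.12,0],[0.002,-0.001,0.18,0],[0.002,-0.001,0.23,0],[0.002,-0.001,0.27,0],[0.002,-0.001,0.295,0],[0.002,-0.001,0.306,0],[0.002,-0.001,0.312,0],[0.002,-0.001,0.312,0],[0.002,-0.001,0.312,0],[0.002,-0.001,0.312,0]]]}}

```text
t: 32.05
ee_pos: [0.6257, -0.0228, 0.0342]
eef_rot: [-0.001, 1.0, 0.03, -0.002]
wrist_force: [0.2, -0.6, 0.2]
grip_width: 0.458
```

Run:
```python
from h import *
rel(.6256,-.0227,.0335);print(arm.observe()['wrist_force'])
```

```text
target (0.6256, -0.0227, 0.0335) -> [-0.0002 -0.0004  0.0017] 0.0019 | yaw 3.4 tilt 0.25
[ 0.15589972 -0.55094599  0.16820152]
```

Releasing, going straight up, then moving aside so the top camera has a clear view.

{"fn": "move_arm", "kwargs": {"steps": [[[0,0,0,0],[0,0,0,0],[0,0,0,0],[0,0,0,0],[0,0,0,0],[0,0,0,0],[0,0,0,0],[0,0,0,0],[0,0,-0.05,0],[0,0,-0.12,0],[0,0,-0.2,0],[0,0,-0.3,0],[0,0,-0.4,0],[0,0,-0.43,0],[0,0,-0.43,0],[0,0,-0.43,0]]], "claw": -1}}

```text
t: 33.65
ee_pos: [0.6257, -0.023, 0.2047]
eef_rot: [-0.001, 1.0, 0.03, -0.003]
wrist_force: [-0.2, -0.7, -0.6]
grip_width: 1.0
```

{"fn": "move_arm", "kwargs": {"steps": [[[-0.12,0,0,0],[-0.24,0,0,0],[-0.36,-0.05,0,0],[-0.48,-0.12,0,0],[-0.56,-0.22,0,0],[-0.6,-0.34,0,0],[-0.62,-0.46,0,0],[-0.62,-0.58,0,0],[-0.62,-0.7,0,0],[-0.62,-0.8,0,0],[-0.62,-0.8,0,0],[-0.62,-0.8,0,0],[-0.62,-0.8,0,0]]]}}

```text
t: 34.95
ee_pos: [0.3584, 0.2805, 0.2058]
eef_rot: [-0.0, 1.0, 0.03, -0.004]
wrist_force: [1.1, -0.4, 0.0]
grip_width: 1.004
```

Run:
```python
from h import *
D={'yellow':(.6306,-.1123),'red':(.6256,-.0227),'blue':(.6207,.0672),'purple':(.6159,.157)}
c=arm.capture('top'); save(c,'t12'); s=arm.capture('side'); save(s,'s12')
hsv=cv2.cvtColor(c['frame'],cv2.COLOR_RGB2HSV).astype(int);W=cloud(c)
H=hsv[...,0]; Hs=np.where(H>165,H-180,H)
for k,(a,b,h) in HUE.items():
    u,v=w2c((*D[k],h+.013),c)
    m=(Hs>=a)&(Hs<=b)&(hsv[...,1]>70)&(hsv[...,2]>50); r=np.zeros_like(m); u,v=int(u),int(v); r[v-15:v+16,u-15:u+16]=1
    for A,ce,bb in blobs(m&r): 
        p=unproj(*ce,c,h+.013); print(k,A,p.round(4),'err mm',((p[:2]-D[k])*1000).round(1),'top z',np.nanmedian(W[int(ce[1])-3:int(ce[1])+4,int(ce[0])-3:int(ce[0])+4,2]).round(4),'want',h+.013)
    for q,n in ((c,'top'),(s,'side')):
        for d in arm.find_in(q,f'pot_{k}_mid')[:1]: print('   net',n,np.round(d['position'],3),round(d['conf'],2))
print([np.round(d['position'],3) for d in arm.find_in(c,'tube_rack')[:1]],arm.observe()['t'],arm.observe()['ee_pos'])
```

```text
yellow 282 [ 0.6286 -0.1114  0.059 ] err mm [-2.   0.9] top z 0.0591 want 0.059
   net top [ 0.628 -0.11   0.06 ] 0.73
   net side [ 0.622 -0.118  0.051] 0.6
red 289 [ 0.6234 -0.0237  0.073 ] err mm [-2.2 -1. ] top z 0.0727 want 0.073
   net top [ 0.621 -0.025  0.074] 0.79
   net side [ 0.618 -0.036  0.056] 0.89
blue 658 [0.6237 0.0737 0.087 ] err mm [3.  6.5] top z 0.0865 want 0.087
   net top [0.618 0.066 0.086] 0.82
   net side [0.618 0.053 0.065] 0.56
purple 297 [0.6149 0.1566 0.101 ] err mm [-1.  -0.4] top z 0.1009 want 0.10099999999999999
   net top [0.609 0.15  0.099] 0.56
   net side [0.606 0.146 0.064] 0.65
[array([ 0.482, -0.441,  0.056])] 35.5 [0.3590124  0.28141928 0.20708533]
```

View pics/t12.png

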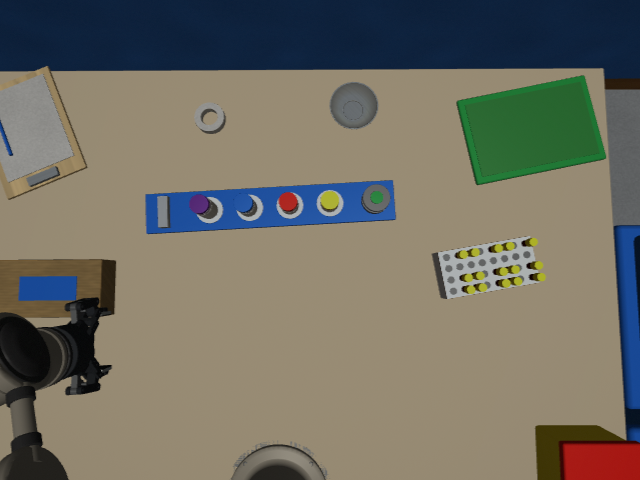

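View pics/s12.png

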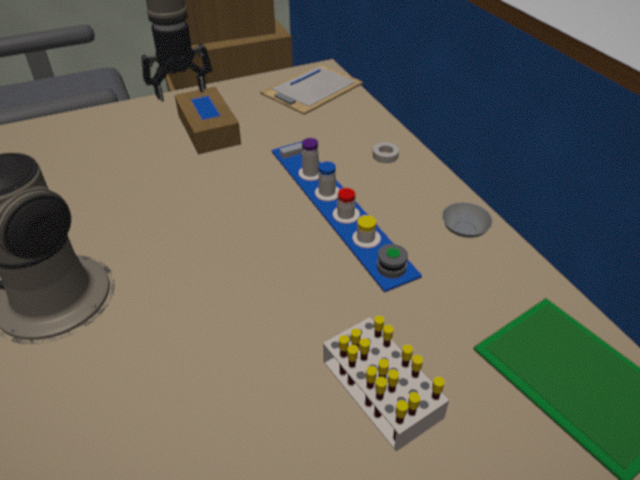

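Both pictures show all four pots upright on their discs, rising away from the scanner: yellow, red, blue, purple. The 6.5 mm blue reading comes from its cap merging with the blue strip (658 px against about 290). The network and the cap height both put it within 3 mm. Handing in.

```bash
python3 -c "
from bench import arm
print(arm.close_job())"
```

```text
the job is handed in; nothing more can be done
None
```

The four pots stand upright on the discs in order of height, starting next to the scanner: yellow, red, blue, purple. I handed the job in at about 35.5 s of the 101 s allowed.

**Position:** In the top view, the yellow, red and purple cap centres are about 1–2.5 mm from their disc centres, against the 12 mm allowed. All four cap heights match standing on the disc to within 1 mm.

**Checks that disagreed:**
- **Blue:** the colour check read about 7 mm off, because the blue cap merged with the blue strip in that picture. The network on the top view put it about 3 mm off, and it looks centred in the side view.
- **Networks:** on purple, the top-view network read about 10 mm off, where the colour check read 1 mm. The side-view readings were up to 15 mm off because they measure only the visible front surface, so I did not rely on them.

**Surroundings:** The tube rack's measured position changed by 3–4 mm, which is within the network's error, and the arm never went near it. At hand-in the gripper was open and clear of everything.

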